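Cover the photometer for its dark reading

ROBOT

A 6-joint arm with a two-finger parallel gripper is mounted at the origin on the work surface. World frame = base frame: x ahead of the robot, y to its left, z up, the work surface at z = 0. Lengths are in m, angles in rad, forces in N, time in s.
With the tool pointing down it reaches from about 0.3 to 0.775 m from the base axis. Payload 14.6 kg.
Tool frame: the origin (TCP) lies at the very end of the fingers, on their centre line; the grasp point (between the pads) lies 19 mm behind it; z points along the fingers, y is the line along which they close (so a half turn about z gives the same grasp; the last joint's range is limited). The gripper opens to 94 mm and grips with 3 to 60 N. Pads are 16 mm wide; open, the fingers measure 119 mm over their backs; the gripper's body (75 mm by 177 mm) begins 78 mm behind the grasp point.
Start: joints at [-1.395, 0.3, 1.521, -0, 1.321, -0.067], TCP at [0.132, -0.534, 0.205] pointing down, gripper open.
Joint ranges: [-3.03, 3.03], [-0.79, 2.21], [0.23, 2.52], [-1.04, 4.18], [0, 3.07], [-2.55, 2.55]. Speed limits (rad/s): [2.22, 2.22, 2.57, 3.14, 3.14, 3.14].

INTERFACE

Orientations are given as [roll, pitch, yaw] about the fixed x, y, z axes, in that order (R = Rz(yaw) Ry(pitch) Rx(roll)).
In Python, from station import ctrl, cams gives the robot as it stands. The module is installed in compiled form; this text tells all that it offers.
- The arm moves only by the tool arm_command, never from a script. Its argument "plan" is a list that holds one entry, the list of rows, each a list of 7 numbers: the shift along the tool's x, y, z in mm, then the turn, a rotation vector about the tool's x, y, z in rad, then the closure, from -1 (fully open) to 1 (shut). A call has 1 to 12 rows; each row is the pose to reach, as a shift and turn from the pose commanded when the call began, along the tool's axes at that moment; what a row does not reach only later rows make up. A row lasts 1/10 s, in which the tool goes at most 50 mm and 8.59 degrees, less where a joint would pass 70% of its speed; a pose out of reach is approached as far as the arm can. A call with a gripper value outside its range is refused whole. The fingers move at their own pace and stop on an object; "squeeze" is the grip in N (left out, the last holds). Time passes only in rows, so rows that repeat a pose let the fingers close. It gives the time, the measured TCP pose, the force, the opening and the grip force at its end, in the units of the state.
- ctrl.get_obs(): the state, without advancing time (a new reading comes with each control period).
- cams.camera(name): name is "side" or "top"; returns (picture, depth): 420x560x3 uint8, blue, green, red; 420x560 float32, m along the optical axis (not along the pixel's ray), 0 where there is no reading.
- cams.camera_info(name): a dict with "fx", "fy", "cx", "cy" (pixels), "dist_coeffs" ([k1, k2, p1, p2, k3] as OpenCV has them; the pictures are not rectified), "world_to_cam" (4x4, takes a point from world to camera coordinates). Camera axes: x right, y down, z forward; pixel columns grow to the right and rows downward; lengths in m; the calibration is good to about 2 mm. A picture is of the moment at which its call begins. camera_info takes no time and is no camera call.
- ctrl.hand_in(): hands the job in; it is judged then, once.
The state is a dict: "time_s": time; "qpos": joint angles; "joint_vel": joint speeds; "tau": joint torques, N m; "ee_pos": TCP position; "eef_rot": TCP orientation; "force": force on the tool from outside, world axes, zero at the start; "moment": the same for the moment, N m; "grip_width": finger opening in m; "grip_force": force on a finger pad.
Only numpy, scipy, OpenCV 4.12 (cv2) and the standard library are available. Lean on these libraries where they do the work, as an engineer would, in place of code of your own. Each camera call takes 0.05 s, during which the arm holds its last target. There are 200 camera calls.

TASK

Get the bench photometer ready for its dark reading: first turn the selector knob on its top to the long mark on the dial and leave it there, then take the round light cover with the straight bar handle from the bench and press it, plug first, into the sample well until it snaps past the catches and sits fully home, flush on the collar. Keep pressing: finish while your fingers still hold the cover and push it firmly down, do not let go of it. Leave everything else on the bench where it is.

Things in the scene. Friction and masses are not known exactly. Their poses are not given: they have to be found in the camera images.
- photometer: bench photometer, low white case 200 x 280 x 85 mm (x, y, z), fixed to the bench; origin at the centre of its underside, z up, its front (small display) faces its own -x; the sample well is on its +y half, the selector knob on its -y half, both on its top
- collar: black round collar of the sample well, 74 mm outside diameter, 14 mm high, on top of the case (axis at 0, +70 mm in the case's frame); origin at the centre of its underside, z up; the bore is 47 mm wide; the well is at least 33 mm deep from the collar's top; the cover's flange seats on its flat top
- well (a point): centre of the collar's top face, mouth of the well, 99 mm above the bench, z up. Three sprung steel balls (10 mm) stand 5 mm into the bore, centred 9 mm below this point: they resist the cover's plug with 10 to 20 N at depths of 9 to 15 mm, then the force drops suddenly and they draw the plug in to nearly its full depth (24 mm), where the flange meets the hard collar
- knob (a joint): selector knob on the dial, rad; grows clockwise seen from above; five sprung click positions at 0, 0.6, 1.2, 1.8 and 2.4; the long mark is at 1.8. Turning takes less than 0.1 N m
- knob_grip (a point): on the knob's vertical axis, at gripping height, 34 mm above the case top. The knob is a black upright bar 44 mm long, 13 mm wide, its top 7 mm above this point, standing on a disc 48 mm wide whose top lies 23 mm below this point; local x runs along the bar to the pointer end, z up
- knob_pointer (a point): tip of the knob's pointer, a small nose at one end of the bar near the dial, 35 mm from the axis; a white line on the bar's top points the same way
- long_mark (a point): middle of the one long mark (16 x 5 mm) on the flat aluminium dial, 46 mm from the knob's axis; the other four marks are short (5 mm)
- cover: grey light cover, plug down on the bench; origin under the plug's centre, z up, x along the bar handle. Plug round (any yaw fits), 24 mm long, 44 mm across at its bead, chamfered from 34 mm over the lowest 6 mm, neck 36 mm above 12 mm; flange 68 mm across, at heights 24 to 32 mm; bar handle 44 x 14 mm, at 32 to 62 mm; 80 to 170 g. Fully home its origin is 24 mm below well
- cover_handle (a point): point in the cover's bar handle to grip at, on its axis, 54 mm above the cover's origin; axes as the cover
- blank_cap: bystander: another grey cap, for a different well, with a round knob grip (26 mm) and a wider 60 mm plug, 80 mm flange, 54 mm tall; origin under its centre; may stand on either side of the photometer
- reagent_bottle: bystander: amber bottle, 68 mm wide, 150 mm tall; origin under its centre
- white_jar: bystander: white jar, 60 mm wide, 90 mm tall; origin under its centre
- beaker: bystander: glass beaker, 70 mm wide, 85 mm tall; origin under its centre
- dish: bystander: shallow glass dish, 90 mm wide, 16 mm tall; origin under its centre
- spatula: bystander: steel lab spoon, 170 mm long, lying flat along its x; origin under its middle
Not all that is in view belongs to the job. What is shaped like the cover but green or pink is not meant.

How it is judged:
By the outcome, as a careful person would: the job done as asked, in the order asked, and still so for the second after the job is handed in, while the arm keeps its last pose, push and grip.
It also fails if it takes over 67 s, if anything falls off the work surface, if the arm or the gripper's body presses on something with over 40 N, if the wrist force passes 120 N, or if a joint passes its speed limit or range.

## Working session

There is one attempt and no reset: what is moved stays moved. The work goes in short steps, Python scripts to look and compute and a tool call to move; the robot and the scene stay as the last step left them, time stands still between calls to the robot, and variables do not carry over. Pictures are saved under pics/ and viewed, at most 10 in all, crops included, and the job is handed in when it is done.

Besides the shell and the picture viewer there is one more tool, called after ">>>" in YAML: its name, and indented under it one key for each argument. arm_command: Moves the arm, as the interface text tells. Its arguments: {"type":"object","properties":{"plan":{"type":"array"},"squeeze":{"type":"number"}},"required":["plan"]}

```bash
mkdir -p pics; cat > h.py <<'E'
import numpy as np, cv2
from station import ctrl, cams
def shot(n):
    im,d=cams.camera(n); return im.copy(),d.copy()
def rays(n,uv):
    I=cams.camera_info(n); K=np.array([[I['fx'],0,I['cx']],[0,I['fy'],I['cy']],[0,0,1.]])
    p=cv2.undistortPoints(np.float64(uv).reshape(-1,1,2),K,np.float64(I['dist_coeffs'])).reshape(-1,2)
    T=np.array(I['world_to_cam']); R=T[:3,:3]; c=-R.T@T[:3,3]
    return c,np.c_[p,np.ones(len(p))]@R
def onplane(n,uv,z):
    c,d=rays(n,uv); return c+d*((z-c[2])/d[:,2])[:,None]
def cloud(n,d):
    h,w=d.shape; v,u=np.mgrid[:h,:w]
    c,r=rays(n,np.c_[u.ravel(),v.ravel()]); return (c+r*d.reshape(-1,1)).reshape(h,w,3)
def proj(n,P):
    I=cams.camera_info(n); K=np.array([[I['fx'],0,I['cx']],[0,I['fy'],I['cy']],[0,0,1.]]); T=np.array(I['world_to_cam'])
    return cv2.projectPoints(np.float64(P).reshape(-1,3),cv2.Rodrigues(T[:3,:3])[0],T[:3,3],K,np.float64(I['dist_coeffs']))[0].reshape(-1,2)
E
python3 - <<'E'
from h import *
for n in('top','side'):
    im,d=shot(n); cv2.imwrite(f'pics/{n}0.png',im); np.save(f'{n}0.npy',d)
    I=cams.camera_info(n); print(n,I['fx'],rays(n,[[I['cx'],I['cy']]]))
print(ctrl.get_obs())
E
```

```text
top 539.6913887774062 (array([4.42040849e-01, 1.54704552e-03, 1.74341847e+00]), array([[ 0.07662143,  0.00245445, -0.99705724]]))
side 503.70103184331066 (array([-0.20749275,  1.0008026 ,  0.83309175]), array([[ 0.52884602, -0.67925903, -0.50885073]]))
{'time_s': 0.1, 'qpos': array([-1.39459343e+00,  3.00427724e-01,  1.52151186e+00, -3.80379118e-05,
        1.32067341e+00, -6.66207825e-02]), 'joint_vel': array([-4.90571392e-05,  5.43160023e-04, -4.25722438e-04, -9.07208913e-04,
       -1.70919780e-04,  1.62491893e-03]), 'tau': array([ 1.43075267e-03, -5.32644868e+01, -3.53282547e+01,  7.09775719e-02,
        2.35256605e-02, -6.75012507e-05]), 'ee_pos': array([ 0.13218093, -0.53364663,  0.2049394 ]), 'eef_rot': array([-3.14057212e+00, -3.11628012e-05,  2.42833095e-01]), 'force': array([-0.32857377,  0.34837682, -0.19026306]), 'moment': array([-0.02591899,  0.0424144 ,  0.00458756]), 'grip_force': 0.0, 'grip_width': 0.09418358388315706}
```

View pics/top0.png

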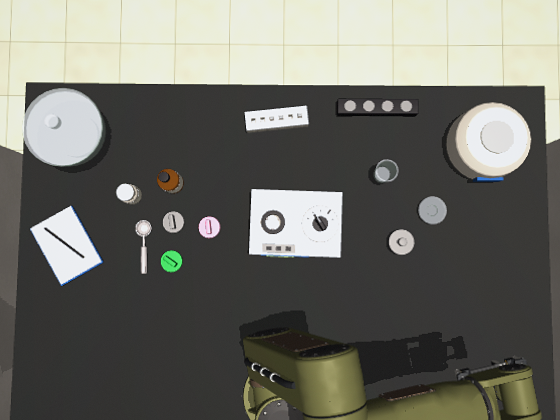

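View pics/side0.png

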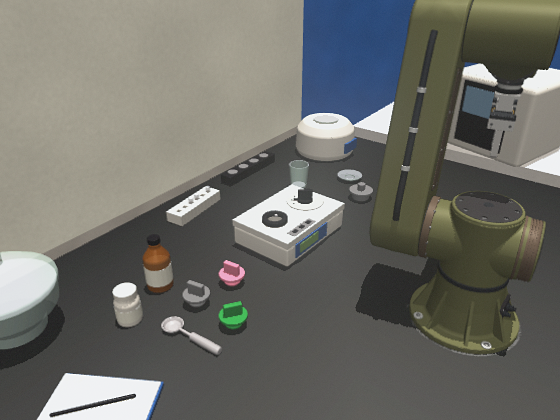

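The top view shows the photometer at (296,224), with its collar at (272,222) and its knob at (320,224). The grey bar-handled cover is at (173,222), with pink and green decoys beside it and the blank cap at (401,242). Next I'll measure these more finely.

```bash
python3 - <<'E'
from h import *
im=cv2.imread('pics/top0.png'); d=np.load('top0.npy'); s=cv2.imread('pics/side0.png'); ds=np.load('side0.npy')
a=cv2.resize(im[180:270,240:350],None,fx=5,fy=5,interpolation=cv2.INTER_CUBIC)
b=cv2.resize(im[200:245,150:200],None,fx=5,fy=5,interpolation=cv2.INTER_CUBIC)
c=np.zeros((600,800,3),np.uint8); c[:450,:550]=a; c[:225,550:800]=b
e=cv2.resize(s[180:240,255:335],None,fx=3,fy=3,interpolation=cv2.INTER_CUBIC); c[230:410,555:795]=e
e=cv2.resize(s[275:315,175:220],None,fx=4,fy=4,interpolation=cv2.INTER_CUBIC); c[420:580,555:735]=e
cv2.imwrite('pics/z1.png',c)
# case top outline
P=cloud('top',d); hsv=cv2.cvtColor(im,cv2.COLOR_BGR2HSV)
m=(np.abs(P[...,2]-.085)<.012)&(hsv[...,2]>150); m[:180]=0;m[270:]=0;m[:,:240]=0;m[:,350:]=0
cs,_=cv2.findContours(m.astype(np.uint8),0,1); k=max(cs,key=cv2.contourArea)
q=onplane('top',k.reshape(-1,2),.085); r=cv2.minAreaRect(np.float32(q[:,:2]*1000)); print('case',r, 'ztop',np.median(P[m][:,2]))
C=np.array(r[0])/1000
# collar
def blob(mask,z,name,cam='top'):
    cs,_=cv2.findContours(mask.astype(np.uint8),0,1); k=max(cs,key=cv2.contourArea)
    q=onplane(cam,k.reshape(-1,2),z)[:,:2]*1000; print(name,cv2.minEnclosingCircle(np.float32(q)),cv2.minAreaRect(np.float32(q)))
g=hsv[...,2]<90
w=np.zeros_like(g); w[200:243,255:290]=1; blob(g&w,.099,'collar')
w=np.zeros_like(g); w[205:243,303:337]=1; blob(g&w,.12,'knob')
# cover via depth
w=np.zeros_like(g); w[200:243,155:193]=1
z=P[...,2]
blob(w&(z>.02),.032,'cover flange'); blob(w&(z>.05),.062,'handle'); print('cover max z',z[w].max())
w[:]=0; w[200:243,303:337]=1; blob(w&(z>.11),.126,'knob bar depth'); print(z[w].max())
# side depth
P2=cloud('side',ds); z2=P2[...,2]
w=np.zeros(ds.shape,bool); w[275:315,175:220]=1
for lo,hi in((.05,.07),(.024,.036)):
    p=P2[w&(z2>lo)&(z2<hi)]; print('side cover',lo,len(p),p.mean(0),p.min(0),p.max(0))
E
```

```text
case ((540.2694091796875, -35.99794006347656), (279.4706115722656, 199.49635314941406), 88.4007568359375) ztop 0.08532002532878802
collar ((540.6024780273438, 32.808319091796875), 35.1337890625) ((540.0997924804688, 31.996238708496094), (67.28778839111328, 67.13387298583984), 0.6001672744750977)
knob ((539.8561401367188, -106.94090270996094), 25.869258880615234) ((536.7736206054688, -110.3341064453125), (42.528541564941406, 44.1325569152832), 83.07283782958984)
cover flange ((542.7346801757812, 352.2203674316406), 35.17437744140625) ((543.3643798828125, 350.5521240234375), (66.85160827636719, 63.34297561645508), 1.2518349885940552)
handle ((544.5740356445312, 347.73095703125), 21.334959030151367) ((544.2251586914062, 350.5057678222656), (41.931861877441406, 15.782380104064941), 7.627826690673828)
cover max z 1.7434184663897692
knob bar depth ((539.1023559570312, -111.89998626708984), 21.61834144592285) ((537.6771850585938, -109.77739715576172), (43.20861053466797, 13.360292434692383), 33.871551513671875)
1.7434184663897692
side cover 0.05 110 [0.53966153 0.3542311  0.05856101] [0.51916583 0.34314456 0.05001664] [0.56542896 0.36427944 0.06421248]
side cover 0.024 293 [0.53293243 0.36093488 0.03125203] [0.44220737 0.26523453 0.02429964] [0.5760951  0.38642313 0.03570793]
```

View pics/z1.png

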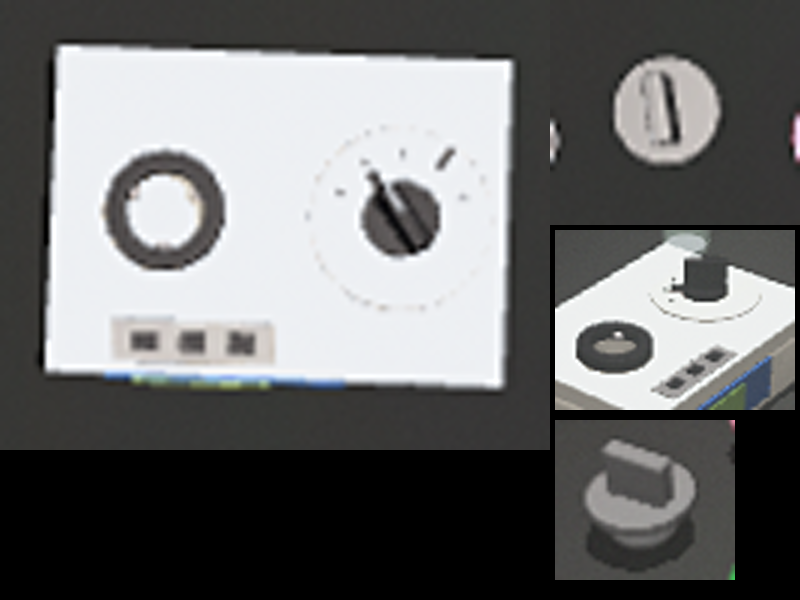

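The pointer is at click 0.6, about +32° in world, and the long mark is at about -38°, so the knob needs 1.2 rad clockwise. I'll move above the knob first.

>>> arm_command:
  plan:
    - [[497, -316, 0, 0, 0, -0.32, 0.2], [497, -316, 0, 0, 0, -0.32, 0.2], [497, -316, 0, 0, 0, -0.32, 0.2], [497, -316, 0, 0, 0, -0.32, 0.2], [497, -316, 0, 0, 0, -0.32, 0.2], [497, -316, 0, 0, 0, -0.32, 0.2], [497, -316, 0, 0, 0, -0.32, 0.2], [497, -316, 0, 0, 0, -0.32, 0.2], [497, -316, 0, 0, 0, -0.32, 0.2], [497, -316, 0, 0, 0, -0.32, 0.2], [497, -316, 0, 0, 0, -0.32, 0.2], [497, -316, 0, 0, 0, -0.32, 0.2]]
  squeeze: 20

```text
time_s: 1.3
ee_pos: [0.54, -0.1052, 0.2051]
eef_rot: [-3.141, 0.0, 0.564]
force: [0.3, -0.8, -1.0]
grip_width: 0.0375
grip_force: 0.0
```

>>> arm_command:
  plan:
    - [[0, 0, 0, 0, 0, 0, 0.2], [0, 0, 0, 0, 0, 0, 0.2], [0, 0, 0, 0, 0, 0, 0.2]]

```text
time_s: 1.6
ee_pos: [0.5381, -0.1084, 0.2053]
eef_rot: [-3.141, 0.0, 0.562]
force: [-0.4, -0.8, -1.1]
grip_width: 0.0374
grip_force: 0.0
```

>>> arm_command:
  plan:
    - [[0, 0, 40, 0, 0, 0, 0.2], [0, 0, 75, 0, 0, 0, 0.2], [0, 0, 90, 0, 0, 0, 0.2], [0, 0, 100, 0, 0, 0, 0.2], [0, 0, 104, 0, 0, 0, 0.2], [0, 0, 104, 0, 0, 0, 0.2], [0, 0, 104, 0, 0, 0, 0.2]]

```text
time_s: 2.3
ee_pos: [0.539, -0.108, 0.1025]
eef_rot: [3.14, -0.001, 0.562]
force: [-0.7, 0.1, -0.1]
grip_width: 0.0373
grip_force: 0.0
```

```bash
python3 - <<'E'
from h import *
c=np.zeros((480,800,3),np.uint8)
im,_=shot('top'); t,_=shot('side')
c[:480,:400]=cv2.resize(im[180:260,280:347][:, :],(400,480)); c[:,400:]=cv2.resize(t[155:230,265:328],(400,480))
cv2.imwrite('pics/z2.png',c); o=ctrl.get_obs(); print(o['ee_pos'],o['force'])
E
```

```text
[ 0.53902493 -0.10782962  0.10233294] [-0.10005766 -0.19359893 -0.07953114]
```

View pics/z2.png

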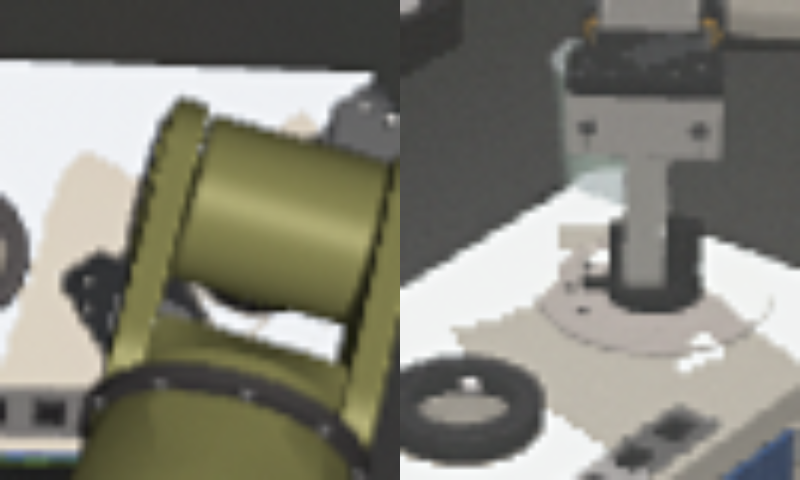

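The side crop shows a finger in front of the bar at about (645,230), with the knob between the fingers and the pointer nose at (590,283). I'll close on it.

>>> arm_command:
  plan:
    - [[0, 0, 1, 0, 0, 0, 0.6], [0, 0, 1, 0, 0, 0, 0.8], [0, 0, 1, 0, 0, 0, 1], [0, 0, 1, 0, 0, 0, 1], [0, 0, 1, 0, 0, 0, 1], [0, 0, 1, 0, 0, 0, 1]]
  squeeze: 15

```text
time_s: 3.0
ee_pos: [0.5396, -0.1091, 0.1007]
eef_rot: [3.138, -0.001, 0.563]
force: [6.0, -10.6, -4.5]
grip_width: 0.0132
grip_force: 15.0
```

```bash
python3 -c "
from h import *
o=ctrl.get_obs();print({k:np.round(o[k],4) for k in o})"
```

```text
{'time_s': np.float64(3.0), 'qpos': array([-0.2651,  0.4075,  1.6339, -0.0021,  1.0971,  0.744 ]), 'joint_vel': array([-0.0018,  0.0001, -0.0002,  0.0013, -0.0015, -0.0006]), 'tau': array([ 5.04590e+00, -5.73601e+01, -2.90180e+01,  2.08210e+00,
        2.32140e+00,  5.34000e-02]), 'ee_pos': array([ 0.5396, -0.1091,  0.1007]), 'eef_rot': array([ 3.138e+00, -7.000e-04,  5.626e-01]), 'force': array([  5.9929, -10.5707,  -4.537 ]), 'moment': array([-2.049, -1.268,  0.072]), 'grip_force': np.float64(14.9773), 'grip_width': np.float64(0.0132)}
```

>>> arm_command:
  plan:
    - [[0, 1.5, 0, 0, 0, 0.1, 1], [0, 1.5, 0, 0, 0, 0.2, 1], [0, 1.5, 0, 0, 0, 0.3, 1], [0, 1.5, 0, 0, 0, 0.4, 1], [0, 1.5, 0, 0, 0, 0.5, 1], [0, 1.5, 0, 0, 0, 0.6, 1], [0, 1.5, 0, 0, 0, 0.6, 1], [0, 1.5, 0, 0, 0, 0.6, 1]]

```text
time_s: 3.8
ee_pos: [0.5402, -0.1113, 0.1007]
eef_rot: [3.138, -0.002, -0.038]
force: [5.0, -17.9, -5.3]
grip_width: 0.0132
grip_force: 15.0
```

```bash
python3 -c "
from h import *
o=ctrl.get_obs();print({k:np.round(o[k],4) for k in ('ee_pos','eef_rot','force','moment','grip_width')})"
```

```text
{'ee_pos': array([ 0.5402, -0.1113,  0.1007]), 'eef_rot': array([ 3.1376e+00, -2.4000e-03, -3.7900e-02]), 'force': array([  4.9702, -17.8714,  -5.3322]), 'moment': array([-3.2816, -0.9095,  0.0356]), 'grip_width': np.float64(0.0132)}
```

>>> arm_command:
  plan:
    - [[-2, 2.5, 0, 0, 0, 0.1, 1], [-4, 2.5, 0, 0, 0, 0.2, 1], [-4, 2.5, 0, 0, 0, 0.3, 1], [-4, 2.5, 0, 0, 0, 0.4, 1], [-4, 2.5, 0, 0, 0, 0.5, 1], [-4, 2.5, 0, 0, 0, 0.6, 1], [-4, 2.5, 0, 0, 0, 0.6, 1], [-4, 2.5, 0, 0, 0, 0.6, 1]]

```text
time_s: 4.6
ee_pos: [0.5374, -0.1124, 0.1011]
eef_rot: [-3.14, -0.006, -0.638]
force: [14.2, -7.9, -5.9]
grip_width: 0.0129
grip_force: 15.0
```

```bash
python3 -c "
from h import *
o=ctrl.get_obs();print({k:np.round(o[k],4) for k in ('ee_pos','eef_rot','force','moment','grip_width')})"
```

```text
{'ee_pos': array([ 0.5374, -0.1124,  0.1011]), 'eef_rot': array([-3.1401, -0.0059, -0.6376]), 'force': array([14.1596, -7.8504, -5.8786]), 'moment': array([-1.3976, -2.7031,  0.0174]), 'grip_width': np.float64(0.0129)}
```

>>> arm_command:
  plan:
    - [[0, 0, 0, 0, 0, 0, 0.5], [0, 0, 0, 0, 0, 0, 0.2], [0, 0, 0, 0, 0, 0, 0.1], [0, 0, 0, 0, 0, 0, 0.1]]

```text
time_s: 5.0
ee_pos: [0.5353, -0.1112, 0.1004]
eef_rot: [3.142, 0.0, -0.637]
force: [-0.3, -0.4, 0.2]
grip_width: 0.0408
grip_force: 0.0
```

>>> arm_command:
  plan:
    - [[0, 0, -30, 0, 0, 0, 0.1], [0, 0, -80, 0, 0, 0, 0.1], [0, 0, -120, 0, 0, 0, 0.1], [0, 0, -120, 0, 0, 0, 0.1], [0, 0, -120, 0, 0, 0, 0.1]]

```text
time_s: 5.5
ee_pos: [0.5354, -0.1112, 0.2208]
eef_rot: [-3.141, -0.001, -0.637]
force: [-0.3, -0.5, -1.0]
grip_width: 0.0424
grip_force: 0.0
```

>>> arm_command:
  plan:
    - [[-268, -376, 0, 0, 0, -0.787, 0.1], [-268, -376, 0, 0, 0, -0.787, 0.1], [-268, -376, 0, 0, 0, -0.787, 0.1], [-268, -376, 0, 0, 0, -0.787, 0.1], [-268, -376, 0, 0, 0, -0.787, 0.1], [-268, -376, 0, 0, 0, -0.787, 0.1], [-268, -376, 0, 0, 0, -0.787, 0.1], [-268, -376, 0, 0, 0, -0.787, 0.1], [-268, -376, 0, 0, 0, -0.787, 0.1], [-268, -376, 0, 0, 0, -0.787, 0.1], [-268, -376, 0, 0, 0, -0.787, 0.1], [-268, -376, 0, 0, 0, -0.787, 0.1]]

```text
time_s: 6.7
ee_pos: [0.5437, 0.3492, 0.2194]
eef_rot: [3.141, 0.002, 0.149]
force: [0.2, -0.2, 0.9]
grip_width: 0.0422
grip_force: 0.0
```

>>> arm_command:
  plan:
    - [[0, 0, 0, 0, 0, 0, 0.1], [0, 0, 0, 0, 0, 0, 0.1]]

```text
time_s: 6.9
ee_pos: [0.5441, 0.3491, 0.2207]
eef_rot: [-3.142, -0.0, 0.148]
force: [0.5, 0.1, -0.0]
grip_width: 0.0423
grip_force: 0.0
```

```bash
python3 - <<'E'
from h import *
im,d=shot('top'); s,ds=shot('side')
P=cloud('top',d); z=P[...,2]; hsv=cv2.cvtColor(im,cv2.COLOR_BGR2HSV)
w=np.zeros(z.shape,bool); w[200:243,303:337]=1
cs,_=cv2.findContours((w&(z>.11)&(z<.14)).astype(np.uint8),0,1)
if cs: k=max(cs,key=cv2.contourArea); print(cv2.minAreaRect(np.float32(onplane('top',k.reshape(-1,2),.126)[:,:2]*1000)))
c=np.zeros((560,800,3),np.uint8)
c[:450,:440]=cv2.resize(im[180:270,262:350],(440,450),interpolation=cv2.INTER_CUBIC)
c[:480,440:]=cv2.resize(s[200:320,130:220],(360,480),interpolation=cv2.INTER_CUBIC)
cv2.imwrite('pics/z3.png',c); o=ctrl.get_obs(); print(o['ee_pos'],o['eef_rot'])
E
```

```text
((538.130859375, -110.40913391113281), (12.577256202697754, 43.358062744140625), 53.43211364746094)
[0.54397361 0.3495111  0.22072742] [-3.14146068e+00 -2.90874508e-04  1.48580721e-01]
```

View pics/z3.png

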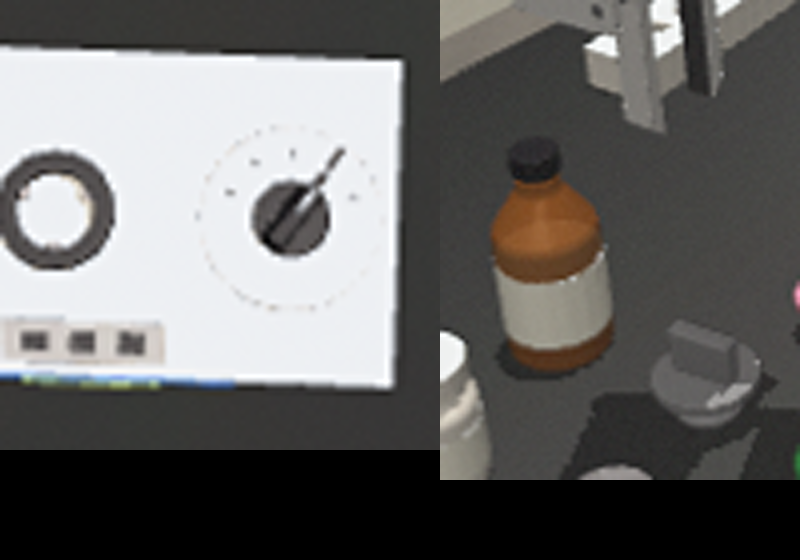

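The pointer now lines up with the long mark at (340,152). Before descending I'll check the bottle's clearance from the gripper body.

```bash
python3 - <<'E'
from h import *
im=cv2.imread('pics/top0.png');d=np.load('top0.npy');P=cloud('top',d)
w=np.zeros(d.shape,bool);w[165:198,153:187]=1
p=P[w&(P[...,2]>.05)&(P[...,2]<.2)];print('top bottle',p.min(0),p.max(0),p[p[:,2]>.13].mean(0))
P=cloud('side',np.load('side0.npy'));w[:]=0;w[232:295,140:178]=1
p=P[w&(P[...,2]>.03)&(P[...,2]<.2)];print('side',np.percentile(p,[2,98],axis=0),p[p[:,2]>.135].mean(0))
E
```

```text
top bottle [0.63694083 0.32415071 0.05051577] [0.70223184 0.39067508 0.15749303] [0.67036688 0.35703109 0.14893694]
side [[0.63456849 0.33917828 0.03202068]
 [0.68369122 0.39340546 0.15005855]] [0.66588813 0.36248871 0.14640834]
```

>>> arm_command:
  plan:
    - [[0, 0, 45, 0, 0, 0, 0.1], [0, 0, 90, 0, 0, 0, 0.1], [0, 0, 130, 0, 0, 0, 0.1], [0, 0, 160, 0, 0, 0, 0.1], [0, 0, 175, 0, 0, 0, 0.1], [0, 0, 184, 0, 0, 0, 0.1], [0, 0, 184, 0, 0, 0, 0.1], [0, 0, 184, 0, 0, 0, 0.1]]

```text
time_s: 7.8
ee_pos: [0.5444, 0.3507, 0.038]
eef_rot: [-3.141, -0.002, 0.15]
force: [-0.7, -0.4, 0.7]
grip_width: 0.0422
grip_force: 0.0
```

>>> arm_command:
  plan:
    - [[0, 0, 0, 0, 0, 0, 0.4], [0, 0, 0, 0, 0, 0, 0.6], [0, 0, 0, 0, 0, 0, 1], [0, 0, 0, 0, 0, 0, 1], [0, 0, 0, 0, 0, 0, 1], [0, 0, 0, 0, 0, 0, 1]]
  squeeze: 40

```text
time_s: 8.4
ee_pos: [0.5437, 0.3505, 0.0366]
eef_rot: [-3.142, -0.0, 0.15]
force: [-0.8, -0.2, 0.8]
grip_width: 0.0139
grip_force: 40.0
```

>>> arm_command:
  plan:
    - [[0, 0, -15, 0, 0, 0, 1], [0, 0, -40, 0, 0, 0, 1], [0, 0, -80, 0, 0, 0, 1], [0, 0, -125, 0, 0, 0, 1], [0, 0, -150, 0, 0, 0, 1], [0, 0, -150, 0, 0, 0, 1], [0, 0, -150, 0, 0, 0, 1]]

```text
time_s: 9.1
ee_pos: [0.5435, 0.3503, 0.1867]
eef_rot: [-3.141, -0.0, 0.15]
force: [0.0, 0.1, -1.0]
grip_width: 0.0139
grip_force: 40.0
```

```bash
python3 - <<'E'
from h import *
im,d=shot('top'); s,ds=shot('side')
o=ctrl.get_obs(); print({k:np.round(o[k],4) for k in ('ee_pos','eef_rot','force','moment','grip_width')})
u=proj('side',o['ee_pos'])[0].astype(int); print(u)
x0=max(u[0]-60,0); y0=max(u[1]-50,0)
cv2.imwrite('pics/z4.png',cv2.resize(s[y0:y0+100,x0:x0+120],None,fx=5,fy=5,interpolation=cv2.INTER_CUBIC))
E
```

```text
{'ee_pos': array([0.5431, 0.3501, 0.185 ]), 'eef_rot': array([3.1407e+00, 2.3000e-03, 1.4980e-01]), 'force': array([-0.6346,  1.1374, -1.0644]), 'moment': array([ 0.0098,  0.0385, -0.0251]), 'grip_width': np.float64(0.0139)}
[190 240]
```

View pics/z4.png

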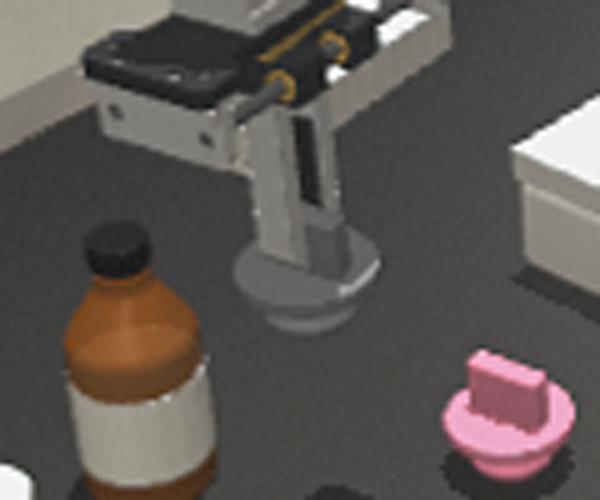

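The cover is held upright, with its flange at crop position (307,275). I'll carry it over the well.

>>> arm_command:
  plan:
    - [[-51, 314, 0, 0, 0, 0, 1], [-51, 314, 0, 0, 0, 0, 1], [-51, 314, 0, 0, 0, 0, 1], [-51, 314, 0, 0, 0, 0, 1], [-51, 314, 0, 0, 0, 0, 1], [-51, 314, 0, 0, 0, 0, 1], [-51, 314, 0, 0, 0, 0, 1], [-51, 314, 0, 0, 0, 0, 1], [-51, 314, 0, 0, 0, 0, 1], [-51, 314, 0, 0, 0, 0, 1]]
  squeeze: 55

```text
time_s: 10.2
ee_pos: [0.5399, 0.0334, 0.1859]
eef_rot: [-3.141, 0.001, 0.151]
force: [0.2, 0.5, -1.4]
grip_width: 0.0134
grip_force: 55.0
```

>>> arm_command:
  plan:
    - [[0, 0, 20, 0, 0, 0, 1], [0, 0, 35, 0, 0, 0, 1], [0, 0, 42, 0, 0, 0, 1], [0, 0, 42, 0, 0, 0, 1], [0, 0, 42, 0, 0, 0, 1]]

```text
time_s: 10.7
ee_pos: [0.5404, 0.0328, 0.145]
eef_rot: [3.142, -0.001, 0.151]
force: [0.1, 0.9, -0.5]
grip_width: 0.0134
grip_force: 55.0
```

```bash
python3 - <<'E'
from h import *
s,ds=shot('side'); o=ctrl.get_obs(); print({k:np.round(o[k],4) for k in ('ee_pos','eef_rot','force')})
u=proj('side',o['ee_pos'])[0].astype(int); print(u)
x0=u[0]-40; y0=u[1]-40
cv2.imwrite('pics/z5.png',cv2.resize(s[y0:y0+80,x0:x0+80],None,fx=7,fy=7,interpolation=cv2.INTER_CUBIC))
# predicted: collar top circle for the assumed well, and flange circle for TCP, in crop px
t=np.linspace(0,2*np.pi,72)
for nm,c,r in(('collar',[.540,.0315,.099],.037),('flange',o['ee_pos']-[0,0,.0046],.034)):
    q=(proj('side',np.c_[c[0]+r*np.cos(t),c[1]+r*np.sin(t),0*t+c[2]])-[x0,y0])*7; print(nm,q.min(0),q.max(0))
E
```

```text
{'ee_pos': array([0.5405, 0.0326, 0.1452]), 'eef_rot': array([ 3.1415e+00, -1.1000e-03,  1.5030e-01]), 'force': array([-0.6598, -0.7659, -0.0227])}
[274 201]
collar [198.06725146 337.73415099] [380.81954023 431.77706131]
flange [200.70835932 253.88246593] [371.23385786 337.93970398]
```

View pics/z5.png

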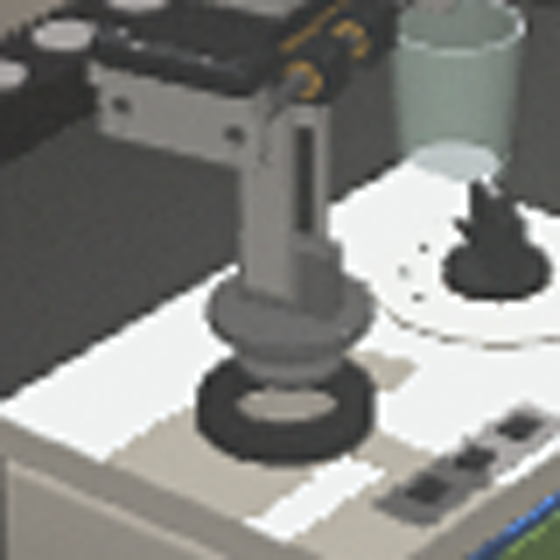

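The cover's plug hangs just above the collar: the flange centre is at about x=291 and the collar centre at x=286, roughly 2 mm apart. I'll nudge it about 1.5 mm and descend gently while watching the forces.

>>> arm_command:
  plan:
    - [[1.5, -0.5, 4, 0, 0, 0, 1], [1.5, -0.5, 8, 0, 0, 0, 1], [1.5, -0.5, 11, 0, 0, 0, 1], [1.5, -0.5, 14, 0, 0, 0, 1], [1.5, -0.5, 14, 0, 0, 0, 1]]

```text
time_s: 11.25
ee_pos: [0.5413, 0.033, 0.13]
eef_rot: [-3.141, 0.001, 0.15]
force: [0.4, -0.1, -0.8]
grip_width: 0.0135
grip_force: 55.0
```

>>> arm_command:
  plan:
    - [[0, 0, 1, 0, 0, 0, 1], [0, 0, 2, 0, 0, 0, 1], [0, 0, 2, 0, 0, 0, 1]]

```text
time_s: 11.55
ee_pos: [0.5415, 0.033, 0.1284]
eef_rot: [-3.142, 0.0, 0.15]
force: [-0.1, 0.3, -0.7]
grip_width: 0.0141
grip_force: 55.0
```

>>> arm_command:
  plan:
    - [[0, 0, 1, 0, 0, 0, 1], [0, 0, 2, 0, 0, 0, 1], [0, 0, 3, 0, 0, 0, 1], [0, 0, 3, 0, 0, 0, 1]]

```text
time_s: 11.95
ee_pos: [0.5419, 0.0332, 0.1259]
eef_rot: [-3.142, -0.001, 0.15]
force: [0.8, 2.2, 4.2]
grip_width: 0.0137
grip_force: 55.0
```

>>> arm_command:
  plan:
    - [[0, 0, 1, 0, 0, 0, 1], [0, 0, 2, 0, 0, 0, 1], [0, 0, 3, 0, 0, 0, 1], [0, 0, 3, 0, 0, 0, 1]]

```text
time_s: 12.35
ee_pos: [0.5426, 0.033, 0.1239]
eef_rot: [3.141, -0.003, 0.15]
force: [0.2, 0.2, 11.0]
grip_width: 0.0139
grip_force: 55.0
```

>>> arm_command:
  plan:
    - [[0, 0, 1.5, 0, 0, 0, 1], [0, 0, 3, 0, 0, 0, 1], [0, 0, 4.5, 0, 0, 0, 1], [0, 0, 6, 0, 0, 0, 1], [0, 0, 6, 0, 0, 0, 1]]
  squeeze: 60

```text
time_s: 12.85
ee_pos: [0.5411, 0.0328, 0.1155]
eef_rot: [3.141, 0.001, 0.15]
force: [3.3, -1.3, -10.8]
grip_width: 0.0135
grip_force: 60.0
```

>>> arm_command:
  plan:
    - [[0, 0, 1.5, 0, 0, 0, 1], [0, 0, 3, 0, 0, 0, 1], [0, 0, 4.5, 0, 0, 0, 1], [0, 0, 6, 0, 0, 0, 1], [0, 0, 6, 0, 0, 0, 1]]

```text
time_s: 13.35
ee_pos: [0.5417, 0.0331, 0.1115]
eef_rot: [3.142, -0.001, 0.15]
force: [-3.4, 1.2, 9.5]
grip_width: 0.0137
grip_force: 60.0
```

It has snapped past the catches and is seated at z=0.1115 as predicted. Now I'll press firmly.

>>> arm_command:
  plan:
    - [[0, 0, 1, 0, 0, 0, 1], [0, 0, 2, 0, 0, 0, 1], [0, 0, 2, 0, 0, 0, 1], [0, 0, 2, 0, 0, 0, 1]]

```text
time_s: 13.75
ee_pos: [0.5418, 0.0331, 0.1115]
eef_rot: [3.141, -0.002, 0.15]
force: [-15.5, 0.1, 31.8]
grip_width: 0.0133
grip_force: 60.0
```

>>> arm_command:
  plan:
    - [[-1, 0, 0, 0, 0, 0, 1], [-1, 0, 0, 0, 0, 0, 1], [-1, 0, 0, 0, 0, 0, 1], [-1, 0, 0, 0, 0, 0, 1]]

```text
time_s: 14.15
ee_pos: [0.5418, 0.0332, 0.1115]
eef_rot: [3.141, -0.004, 0.15]
force: [-5.2, 1.9, 25.2]
grip_width: 0.0137
grip_force: 60.0
```

```bash
python3 - <<'E'
from h import *
s,ds=shot('side'); o=ctrl.get_obs(); print({k:np.round(o[k],4) for k in ('ee_pos','eef_rot','force','grip_width','grip_force')})
cv2.imwrite('pics/z6.png',cv2.resize(s[160:270,220:360],None,fx=5,fy=5,interpolation=cv2.INTER_CUBIC))
E
```

```text
{'ee_pos': array([0.5418, 0.0331, 0.1115]), 'eef_rot': array([ 3.1412, -0.0043,  0.15  ]), 'force': array([-6.2262,  2.1479, 25.0757]), 'grip_width': np.float64(0.0135), 'grip_force': np.float64(60.0109)}
```

View pics/z6.png

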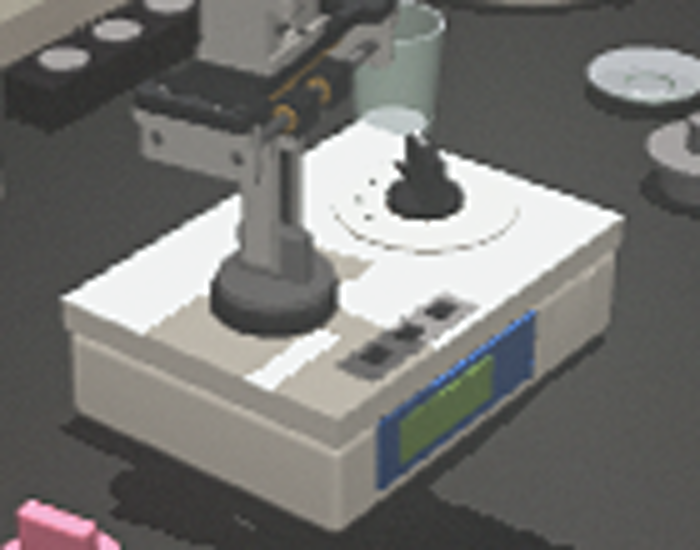

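The cover sits flush on the collar at (275,290), still held and pressed with 25 N, and the knob is unchanged. I'm handing the job in.

```bash
python3 -c "
from station import ctrl
print(ctrl.hand_in())"
```

```text
the job is handed in; nothing more can be done
None
```

I turned the knob to the long mark, then pressed the cover in until it snapped past the catches and sat flush on the collar; I handed the job in at about 14 s with the fingers still holding it down at about 25 N.

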